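# Tip the water dish onto its foot and slide it home against the lip of the cage floor

### The arm

A 6-joint arm with a two-finger parallel gripper is mounted at the origin on the work surface. World frame = base frame: x ahead of the robot, y to its left, z up, the work surface at z = 0. Lengths are in mm, angles in rad, forces in N, time in s.
With the tool pointing down it reaches from about 375 to 750 mm from the base axis. Payload 9 kg.
Tool frame: the origin (TCP) lies at the very end of the fingers, on their centre line; the grasp point (between the pads) lies 19 mm behind it; z points along the fingers, y is the direction in which the jaws open and shut (so a half turn about z gives the same grasp; the last joint's range is limited). The gripper opens to 85 mm and grips with 20 to 120 N. Pads are 22 mm wide; open, the fingers measure 114 mm over their backs; the gripper's body (76 mm by 85 mm) begins 54 mm behind the grasp point. The pads swing forward as they close: fully open they stand 13 mm farther back than shut.
Start: joints at [-1.318, 0.104, 0.097, 1.564, 0, 1.353], TCP at [272.174, -534.75, 231.331] pointing down, gripper open.
Joint ranges: [-2.99, 2.99], [-0.84, 1.86], [-1.1, 1.16], [-1.84, 2.11], [-1.51, 1.56], [-3.14, 3.14]. Speed limits (rad/s): [2.22, 2.22, 2.57, 3.14, 3.14, 3.14].

### API

Orientations are given as a unit quaternion [w, x, y, z].
In Python, from workcell import arm gives the robot as it stands.
- The arm moves only by the shell command python3 -m handwheel 'ROWS' [FORCE]. ROWS is JSON, a list of rows, each a list of 7 numbers: the shift along the tool's x, y, z in cm, then the turn, a rotation vector about the tool's x, y, z in rad, then the gripper's target within -1 to 1 (shut at 1, half-way at 0, fully open at -1). In form: [[x, y, z, ax, ay, az, jaw], ...]. A call has 1 to 12 rows; each row is the pose to reach, as a shift and turn from the pose commanded when the call began, along the tool's axes at that moment; what a row does not reach only later rows make up. A row lasts 1/8 s, in which the tool goes at most 62.5 mm and 10.7 degrees, less where a joint would pass 70% of its speed; a pose out of reach is approached as far as the arm can. A call with a gripper value outside its range is refused whole. The fingers move at their own pace and stop on an object; FORCE is the grip in N (left out, the last holds). Time passes only in rows, so rows that repeat a pose let the fingers close. It gives the time, the measured TCP pose, the force and the opening at its end, in the units of the state.
- arm.observe(): the state, without advancing time (a new reading comes with each control period).
- arm.read_camera(name): name is "side" or "top" or "wrist"; returns the picture (480x640x3 uint8, red, green, blue); there is no depth.
- arm.camera_model(name): a dict with "fov_y" (degrees; the focal length in pixels is half the picture's height over the tangent of half this angle, whatever the lens; pixels are square), "cx", "cy" (the principal point, pixels), "eye" and "attitude" of the camera in the world; the wrist camera has in their place "tool_from_camera" (4x4, takes a point from camera to tool coordinates, whose origin is the TCP and whose axes are the flange's). Camera axes: x right, y up, looking along -z (the intrinsics and any distortion apply to the point x, -y, -z); pixel columns grow to the right and rows downward; lengths in mm; the calibration is good to about 2 mm. A picture is of the moment at which its call begins: read the wrist's pose just before it. camera_model takes no time and is no camera call.
- arm.sign_off(): hands the job in, once; it reports no verdict.
Trained networks look in the newest picture that a camera, given by its name, has taken for a name from the list of things; names that differ only in an ending like _2 or _b are one class to them, and where a whole thing is asked for, a point or a joint stands for the part that bears it (a point fixed in the world has none). Each returns a list of dicts, best first, with "p" (0 to 1); they miss things now and then, are a little off and sometimes report something else, mostly with a low value. They report only what shows in the picture. A call takes as long as a camera call. They do not tell look-alikes from the thing itself.
- arm.find_in(thing, camera): "xyz" ([x, y, z] in mm, in world coordinates, good to about 4 mm: the middle of the surface that is visible of it).
- arm.trace(thing, camera): "region" (480x640 bool, what is visible of it).
- arm.spot_point(thing, camera): "xyz" ([x, y, z] in mm, in world coordinates, good to about 4 mm: a listed point, or the origin of a listed thing).
The state is a dict: "clock": time; "qpos": joint angles; "qvel": joint speeds; "tau": joint torques, N m; "tcp_pos": TCP position; "orientation": TCP orientation; "ft_force": force on the tool from outside, world axes, zero at the start; "moment": the same for the moment, N m; "width": finger opening in mm.
Only numpy, scipy, OpenCV 4.12 (cv2) and the standard library are available. Lean on these libraries where they do the work, as an engineer would, in place of code of your own. Each camera call takes 0.05 s, during which the arm holds its last target.

### The job

On the grey cage floor board the bird's drinking dish stands on its long side, drying, with its open mouth towards the board's raised lip. Push it over so that it sits flat on its foot with the mouth up, then push it along the board until one of its long sides lies flush against the inside of the lip. Only push it, do not pick it up, and leave the bottle, perch, tape and jar where they are.

Things in the scene. Friction and masses are not known exactly. Their poses are not given: they have to be found in the camera images.
- dish: loose white stoneware trough, 120 long x 80 wide x 45 deep, walls 6, floor 8 thick, 0.26 to 0.44 kg. Origin: middle of its outer box. x along the 120 length; y from its foot (flat outside of the floor) to its open mouth, each 22.5 mm from the origin; z across the 80 width. It starts standing on a long side: z up, y level and facing the lip within 30 degrees. On its foot, y points up.
- dish_edge (a point): middle of the dish's rim on the long side that is uppermost at the start, 80 mm above the board then; axes as the dish. Pushed here from the mouth side, away from the mouth, the dish pivots on its lower foot edge and, once this edge has moved about 35 mm (25 degrees), falls by itself onto its foot. Sitting on its foot, the rim is 45 mm above the board.
- board: fixed flat grey slab lying on the table, 300 (x) x 420 (y) mm, 12 mm thick: its top is 12 mm above the table. Along its +y end stands the lip. Origin: centre of its underside, z up.
- lip (a point): middle of the lip's inner face, level with the board's top. The lip is 30 mm high above the board's top, 10 thick, 300 long, of the same grey. x along the lip (it reaches 150 mm either way), y out of the board through the lip (the board lies on the -y side), z up.
- bottle: bystander: upright clear bottle with white cap, 60 diameter x 160 high, on the table beyond the lip; origin at the centre of its underside, z up
- perch: bystander: wooden block perch, round foot 84 diameter, post, round top 56 diameter, 115 high, on the table beyond the lip; origin at the centre of its underside, z up
- tape: bystander: blue roll of bandage tape lying flat, 76 outer diameter x 25 high, on the table off the board's other end; origin at the centre of its underside, z up
- jar: bystander: small white jar, 56 diameter x 65 high, on the table off the board's other end; origin at the centre of its underside, z up
Not all that is in view belongs to the job. What is shaped like the dish but black or yellow is not meant.

How it is judged (in metres and radians):
On the way, in this order (a step that is already met when the one before it is completed fails the run):
1. the dish sits flat on its foot, mouth up (angle between dish's own y axis and vertical below 0.12 rad and height (world z) of dish below 0.0405 m), for 0.2 s.
2. the dish, mouth up, lies with a long side flush against the lip (all of step 1 and y of dish in the frame of lip between -0.046 and -0.03 m and x of dish in the frame of lip between -0.1 and 0.1 m and angle between the x axis of dish and the x axis of lip, either way round below 0.1 rad), for 0.2 s.
At the end, for the whole second after the job is handed in: Dish at rest on its foot on the board, mouth up (0.12 rad), a long side against the lip's inside: gap under 6 mm (middle within 46 mm of the lip's face), parallel within 0.1 rad, middle within 100 mm of the lip's middle along it. Bystanders within 15 mm of their starts (all of step 2 and linear speed of dish below 0.01 m/s and distance of each of bottle, perch, tape, jar from where it was at the start of the episode below 0.015 m); the robot touches nothing.
It fails at once if the dish is lifted off the board (on edge or tilted) (height (world z) of dish above 0.075 m).
It fails at once if the dish is picked up or carried while mouth up (angle between dish's own y axis and vertical below 0.3 rad and height (world z) of dish above 0.06 m).
It fails at once if the bottle, perch, tape or jar is moved or knocked over (distance of any of bottle, perch, tape, jar from where it was at the start of the episode above 0.015 m or angle between any of bottle, perch, tape, jar's own z axis and vertical above 0.3 rad).
It also fails if it takes over 51 s, if anything falls off the work surface, if the arm or the gripper's body presses on something with over 40 N, if the wrist force passes 120 N, or if a joint passes its speed limit or range.

## Working session

There is one attempt and no reset: what is moved stays moved. The work goes in short steps, Python scripts to look and compute and a shell command to move; the robot and the scene stay as the last step left them, time stands still between calls to the robot, and variables do not carry over. Pictures are saved under pics/ and viewed, and the job is handed in when it is done.

```bash
ls; mkdir -p pics
cat > h.py <<'E'
import numpy as np,cv2
from workcell import arm
def snap(c,n):
    im=arm.read_camera(c); cv2.imwrite(f'pics/{n}.png',im[:,:,::-1]); return im
E
python3 - <<'E'
from h import *
for c in ['side','top','wrist']:
    snap(c,c+'1'); print(c,arm.camera_model(c))
    for t in ['dish','board','bottle','perch','tape','jar']:
        for r in arm.spot_point(t,c)[:3]: print(t,np.round(r['xyz']),round(r['p'],2))
    for t in ['dish_edge','lip']:
        for r in arm.spot_point(t,c)[:3]: print(t,np.round(r['xyz']),round(r['p'],2))
print(arm.observe())
E
```

```text
pics
side {'fov_y': 56.22932456565361, 'cx': 320.0185131399775, 'cy': 240.01417944332553, 'eye': array([ 599.93588975, 1021.094685  ,  681.61211421]), 'attitude': array([-0.00720221, -0.00230368,  0.50120185,  0.86529736])}
dish [832.  78.  42.] 0.91
dish [ 806. -149.   42.] 0.87
dish [554.  33.  52.] 0.71
board [539.  22.  -0.] 0.95
board [512. 223.  14.] 0.61
board [ 432. -396.   -2.] 0.19
bottle [595. 398.   4.] 0.69
perch [473. 388.  -3.] 0.75
perch [593. 396.   5.] 0.56
tape [ 579. -373.    1.] 0.63
jar [ 435. -395.   -5.] 0.7
jar [ 581. -374.   -1.] 0.42
dish_edge [ 822. -172.   83.] 0.96
dish_edge [818.  65.  82.] 0.93
dish_edge [547.  55.  92.] 0.75
lip [510. 224.  13.] 0.77
top {'fov_y': 44.38578949100636, 'cx': 317.7096926280829, 'cy': 243.7690111248924, 'eye': array([ 434.72031181,    9.79817268, 1298.27152345]), 'attitude': array([ 0.70643286,  0.04927098, -0.05636148, -0.7038099 ])}
dish [554.  31.  55.] 0.96
dish [834.  79.  40.] 0.75
board [540.  27.   1.] 0.94
bottle [597. 395.   2.] 0.57
perch [474. 390.   1.] 0.89
tape [ 584. -380.   -3.] 0.6
jar [ 431. -398.   -0.]
[... 546 characters left out ...]
+00,
         1.00000000e+00]])}
{'clock': 1.35, 'qpos': array([-1.31771617e+00,  1.04101107e-01,  9.72965270e-02,  1.56392809e+00,
        2.18162268e-05,  1.35311581e+00]), 'qvel': array([ 0.00111147, -0.00062485, -0.00065476, -0.00039017, -0.00100464,
       -0.00020685]), 'tau': array([-3.18789671e-05, -5.56752884e+01,  5.03768921e+01,  6.57886030e-04,
       -3.16838914e-04, -8.12608487e-07]), 'tcp_pos': array([ 272.16829594, -534.73970718,  231.3281235 ]), 'orientation': array([3.16317723e-05, 9.72425711e-01, 2.33212853e-01, 1.14697575e-05]), 'ft_force': array([ 0.62738136, -0.44299349,  0.25604212]), 'moment': array([-0.01573101,  0.01729303,  0.0055108 ]), 'width': 85.28582828189342}
```

View pics/side1.png

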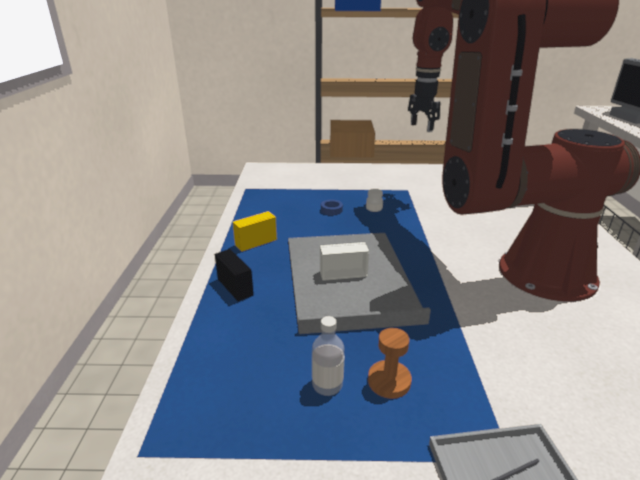

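View pics/top1.png

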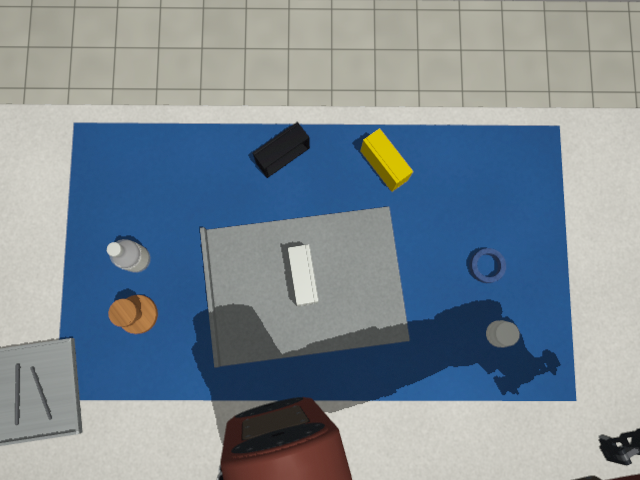

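The top view shows the white dish near px (303,275), the lip along the board's left edge (px 203–217), and the bottle and perch left of it. The yellow and black look-alikes are off the board. Next I'll measure the corners.

```bash
cat >> h.py <<'E'
from scipy.spatial.transform import Rotation as R
def ray(c,u,v):
    m=arm.camera_model(c); f=240/np.tan(np.radians(m['fov_y']/2))
    a=m['attitude']; q=R.from_quat([a[1],a[2],a[3],a[0]])
    return m['eye'],q.apply([(u-m['cx'])/f,-(v-m['cy'])/f,-1])
def onz(c,u,v,z):
    e,d=ray(c,u,v); return e+d*(z-e[2])/d[2]
def proj(c,p):
    m=arm.camera_model(c); f=240/np.tan(np.radians(m['fov_y']/2))
    a=m['attitude']; q=R.from_quat([a[1],a[2],a[3],a[0]])
    x=q.inv().apply(np.array(p)-m['eye']); return m['cx']+f*x[0]/-x[2], m['cy']-f*x[1]/-x[2]
E
python3 - <<'E'
from h import *
im=cv2.imread('pics/top1.png')
c=cv2.resize(im[190:390,180:430],None,fx=3.2,fy=3,interpolation=cv2.INTER_CUBIC)
cv2.imwrite('pics/top1c.png',c)
c=cv2.resize(im[230:320,270:340],None,fx=6,fy=6,interpolation=cv2.INTER_CUBIC)
cv2.imwrite('pics/top1d.png',c)
im=cv2.imread('pics/side1.png')
c=cv2.resize(im[220:340,270:440],None,fx=4.5,fy=4.5,interpolation=cv2.INTER_CUBIC)
cv2.imwrite('pics/side1d.png',c)
# bright region in top
im=cv2.imread('pics/top1.png');m=(im.min(2)>200).astype('uint8');m[:220]=0;m[330:]=0;m[:,:270]=0;m[:,340:]=0
cs,_=cv2.findContours(m,0,2);k=max(cs,key=cv2.contourArea);b=cv2.boxPoints(cv2.minAreaRect(k))
for p in b: print(p,onz('top',*p,92).round(1))
E
```

```text
[287.529   248.24011] [606.8  60.4  92. ]
[308.32172 244.8454 ] [614.1  17.4  92. ]
[317.43164 300.6438 ] [498.9  -1.8  92. ]
[296.63892 304.0385 ] [491.9  40.6  92. ]
```

View pics/top1d.png

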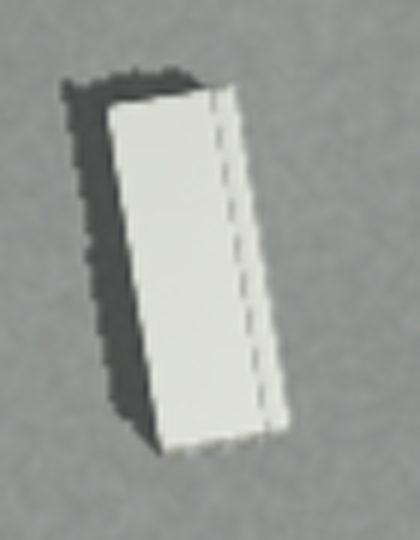

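View pics/top1c.png

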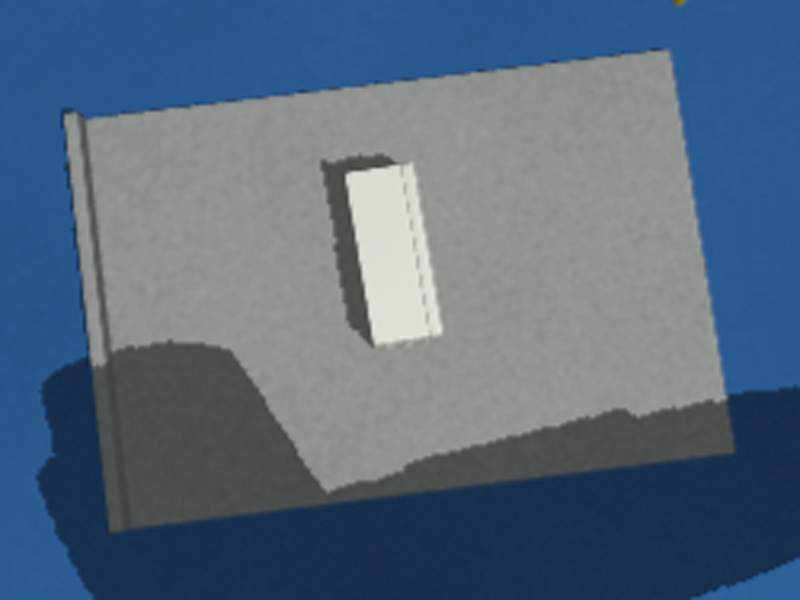

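View pics/side1d.png

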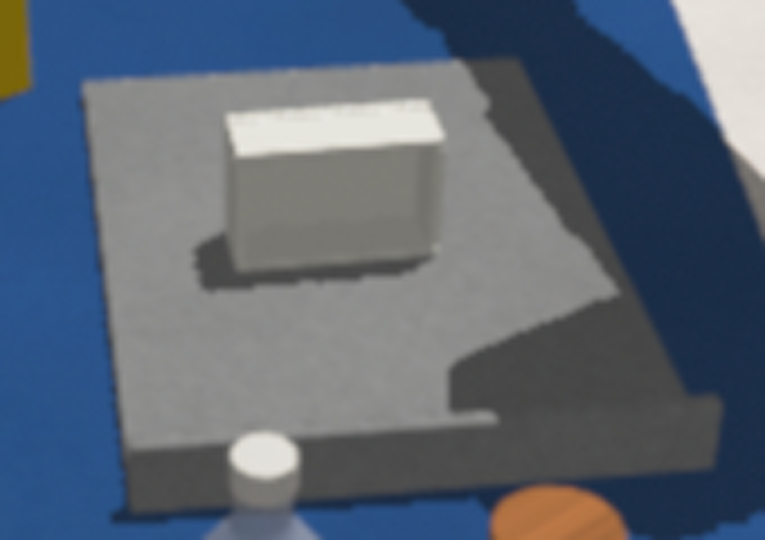

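Run:
```python
from h import *
g=lambda x,y:(180+x/3.2,190+y/3)
P=[onz('top',*g(*p),12)[:2] for p in [(90,118),(129,527),(669,50),(733,453)]]
for p in P: print(p.round(1))
for a,b in [(1,0),(3,2)]:
    d=P[a]-P[b]; print('yaw',np.degrees(np.arctan2(d[1],d[0])),np.linalg.norm(d))
    d=P[a-1 if a==1 else 2]-P[b if 0 else 0] if 0 else 0
print('lipmid',(P[0]+P[1])/2, 'lat yaw',[np.degrees(np.arctan2(-(P[i]-P[j])[0],(P[i]-P[j])[1])) for i,j in [(0,2),(1,3)]])
for p in [(510,225,12),(553,29,92)]: print(proj('top',p),proj('side',p))
y=np.radians(8.6);ex=np.array([np.cos(y),np.sin(y)]);ey=np.array([-ex[1],ex[0]])
d=np.array([553,29])-[509.5,225]; print('dish in lip',d@ex,d@ey)
```

```text
[659.8 240. ]
[363.7 204.9]
[ 713.1 -162.1]
[ 416.9 -200.9]
yaw -173.23556357809952 298.14322095639744
yaw -172.5388275313767 298.6972527591867
lipmid [511.7398317 222.4354243] lat yaw [np.float64(7.556510203507287), np.float64(7.475011941630186)]
(np.float64(212.91157354568406), np.float64(297.1322433656517)) (np.float64(363.7331589735927), np.float64(321.5791974025133))
(np.float64(302.51906730801375), np.float64(274.21460724872014)) (np.float64(343.2630371474179), np.float64(247.16327280316406))
dish in lip 13.701975260577687 -200.3010381250145
```

```bash
python3 -m handwheel '[[52.1,-42.2,8,0,0,-1.27,0],[52.1,-42.2,8,0,0,-1.27,0],[52.1,-42.2,8,0,0,-1.27,0],[52.1,-42.2,8,0,0,-1.27,0],[52.1,-42.2,8,0,0,-1.27,0],[52.1,-42.2,8,0,0,-1.27,0],[52.1,-42.2,8,0,0,-1.27,0],[52.1,-42.2,8,0,0,-1.27,0],[52.1,-42.2,8,0,0,-1.27,0],[52.1,-42.2,8,0,0,-1.27,0],[52.1,-42.2,8,0,0,-1.27,0],[52.1,-42.2,8,0,0,-1.27,0]]' 30
python3 -m handwheel '[[0,0,0,0,0,0,0],[0,0,0,0,0,0,0]]'
python3 - <<'E'
from h import *
o=arm.observe();q=o['orientation'];print(o['clock'],o['tcp_pos'],R.from_quat([q[1],q[2],q[3],q[0]]).as_matrix().round(3),o['qpos'],o['width'])
snap('top','top2');snap('wrist','wr2');snap('side','side2')
E
```

```text
clock: 2.85
tcp_pos: [545.2, 80.6, 150.4]
orientation: [-0.001, 0.643, 0.766, -0.0]
ft_force: [-0.5, -1.1, 0.2]
width: 43.0
clock: 3.1
tcp_pos: [545.0, 76.6, 151.6]
orientation: [0.0, 0.645, 0.764, 0.0]
ft_force: [0.7, 0.2, 0.6]
width: 42.9
3.1 [545.0457284   76.61520574 151.60354554] [[-0.168  0.986  0.   ]
 [ 0.986  0.168 -0.   ]
 [-0.     0.    -1.   ]] [-9.79008576e-02 -4.81313717e-02 -2.01998021e-01  1.41645091e+00
 -2.51954432e-04  1.30431212e+00] 42.92545888642667
```

View pics/wr2.png

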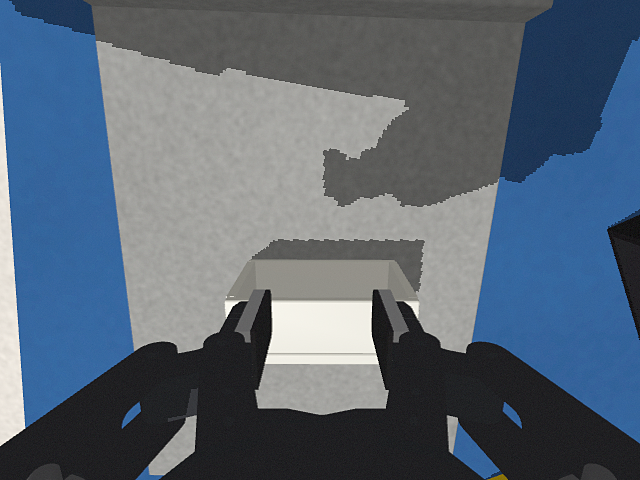

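View pics/side2.png

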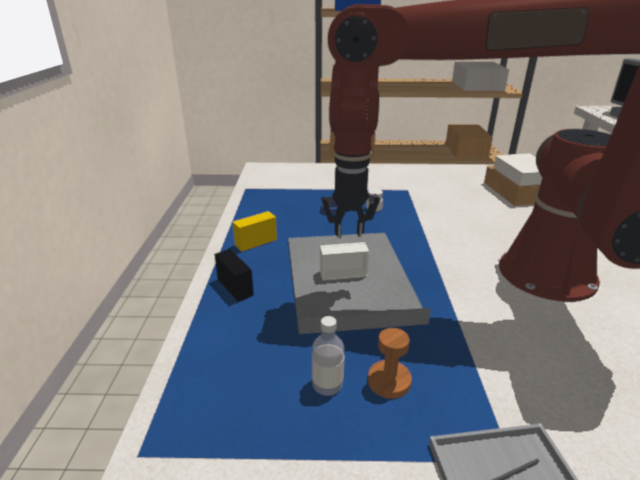

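Run:
```python
from h import *
m=arm.camera_model('wrist');f=240/np.tan(np.radians(m['fov_y']/2));T=m['tool_from_camera']
def wr(u,v,tz):
    d=T[:3,:3]@[(u-m['cx'])/f,-(v-m['cy'])/f,-1];o=T[:3,3];return (o+d*(tz-o[2])/d[2]).round(1)
for p in [(225,299),(420,299),(255,355),(380,355)]: print(p,wr(*p,59.6))
for p in [(255,258),(390,258)]: print(p,wr(*p,59.6+80))
for p in [(250,290),(272,290),(372,290),(250,390)]: print('tip',p,wr(*p,-6))
```

```text
(225, 299) [-23.4 -58.9  59.6]
(420, 299) [-23.4  60.   59.6]
(255, 355) [-62.3 -42.6  59.6]
(380, 355) [-62.4  37.3  59.6]
(255, 258) [-23.7 -54.7 139.6]
(390, 258) [-23.7  56.4 139.6]
tip (250, 290) [ 11.  -29.5  -6. ]
tip (272, 290) [ 11.  -20.5  -6. ]
tip (372, 290) [11.  20.5 -6. ]
tip (250, 390) [-37.2 -32.1  -6. ]
```

```bash
python3 -m handwheel '[[0,0,4,0,0,0,0],[0,0,8.2,0,0,0,0],[0,0,8.2,0,0,0,0],[-0.6,0,8.2,0,0,0,0],[-1.0,0,8.2,0,0,0,0],[-1.3,0,8.2,0,0,0,0],[-1.6,0,8.2,0,0,0,0],[-1.9,0,8.2,0,0,0,0],[-2.2,0,8.2,0,0,0,0]]'
python3 - <<'E'
from h import *
snap('side','side3');snap('wrist','wr3')
E
```

```text
clock: 4.38
tcp_pos: [548.8, 55.8, 69.3]
orientation: [0.0, 0.644, 0.765, -0.0]
ft_force: [0.1, 0.6, 0.4]
width: 42.7
```

View pics/side3.png

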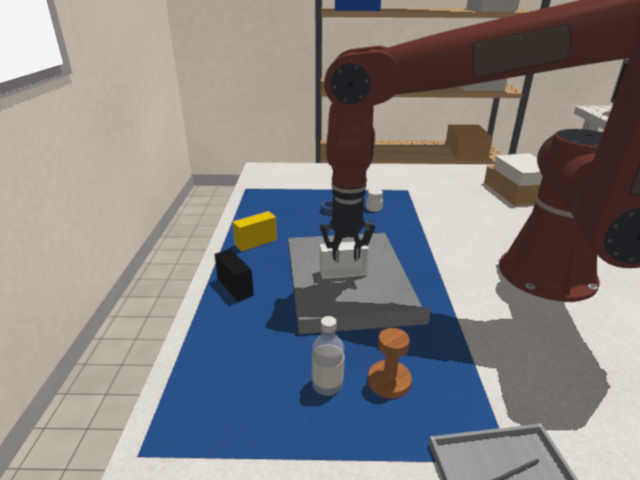

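View pics/wr3.png

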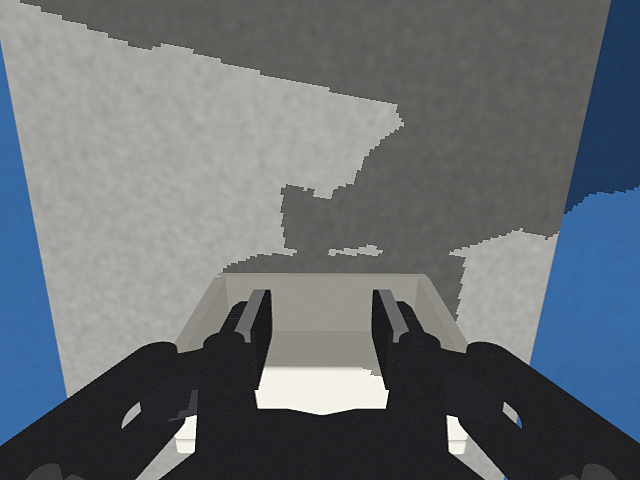

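```bash
python3 -m handwheel '[[-0.3,0,0,0,0,0,0],[-0.6,0,0,0,0,0,0],[-0.9,0,0,0,0,0,0],[-1.2,0,0,0,0,0,0]]'
python3 - <<'E'
from h import *
snap('side','side4');snap('wrist','wr4')
m=arm.camera_model('wrist');f=240/np.tan(np.radians(m['fov_y']/2));T=m['tool_from_camera']
def wr(u,v,tz):
    d=T[:3,:3]@[(u-m['cx'])/f,-(v-m['cy'])/f,-1];o=T[:3,3];return (o+d*(tz-o[2])/d[2]).round(1)
print(wr(300,273,57),wr(300,366,-22.7))
E
```

```text
clock: 4.97
tcp_pos: [550.9, 43.9, 69.3]
orientation: [0.0, 0.645, 0.765, -0.0]
ft_force: [0.5, 0.4, -0.0]
width: 42.6
[ -5.5 -12.8  57. ] [-13.2  -8.5 -22.7]
```

View pics/wr4.png

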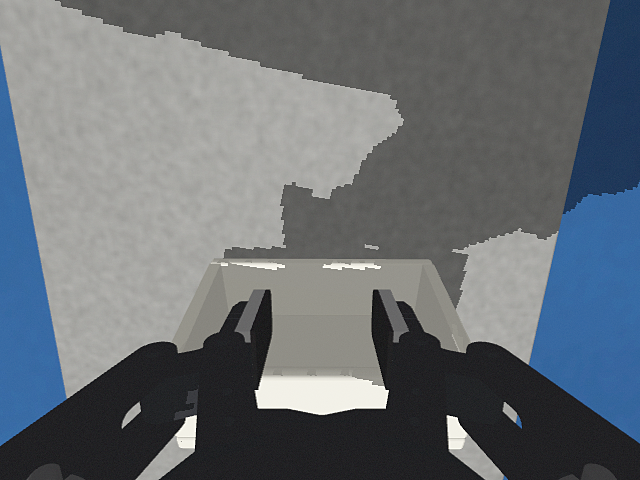

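```bash
python3 -m handwheel '[[-0.3,0,0,0,0,0,0],[-0.6,0,0,0,0,0,0],[-0.9,0,0,0,0,0,0],[-1.2,0,0,0,0,0,0]]'
python3 - <<'E'
from h import *
snap('side','side5');snap('wrist','wr5')
E
```

```text
clock: 5.58
tcp_pos: [552.9, 32.1, 69.3]
orientation: [0.0, 0.645, 0.765, -0.0]
ft_force: [0.6, 0.7, 0.1]
width: 42.9
```

View pics/wr5.png

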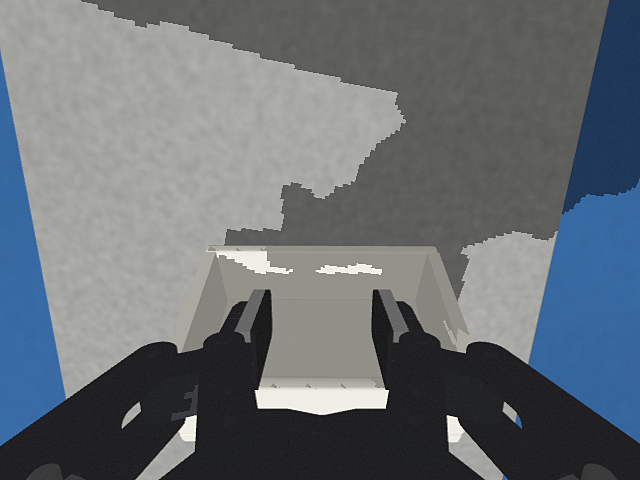

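View pics/side5.png

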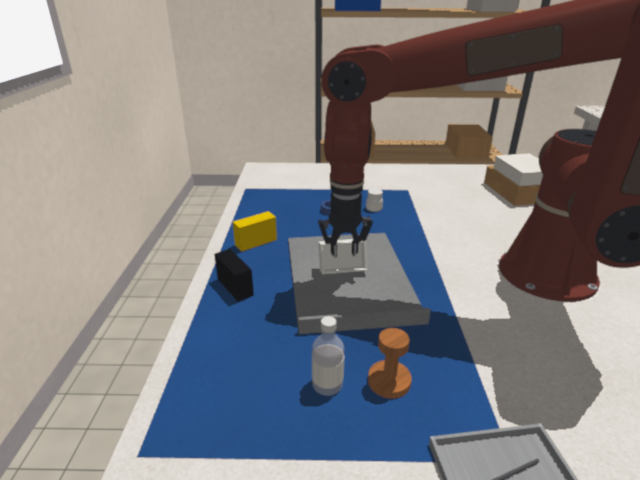

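The dish is tilting cleanly, and its lower rim edge (row ~247 in the wrist view) is lifting. I'll keep pushing.

```bash
python3 -m handwheel '[[-0.3,0,0,0,0,0,0],[-0.6,0,0,0,0,0,0],[-0.8,0,0,0,0,0,0],[-0.8,0,0,0,0,0,0],[-0.8,0,0,0,0,0,0],[-0.8,0,0,0,0,0,0]]'
python3 - <<'E'
from h import *
snap('side','side6');snap('wrist','wr6')
E
```

```text
clock: 6.42
tcp_pos: [554.2, 24.5, 69.3]
orientation: [0.0, 0.644, 0.765, -0.0]
ft_force: [-0.3, -0.4, -0.4]
width: 42.7
```

View pics/wr6.png

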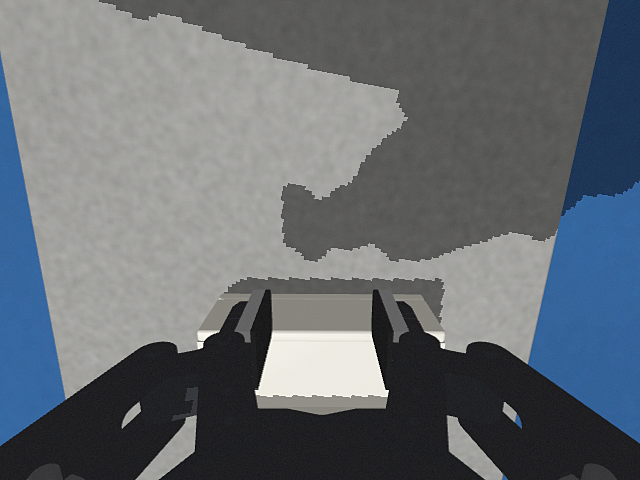

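View pics/side6.png

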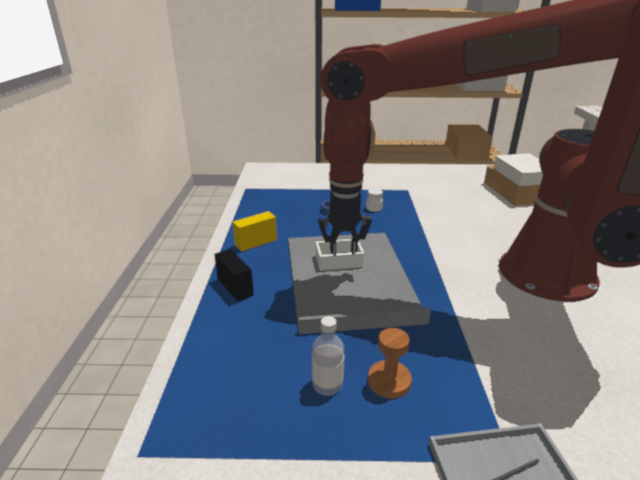

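```bash
python3 -m handwheel '[[0,0,-5,0,0,0,0],[0,0,-5,0,0,0,0],[-5,0,-5,0,0,0,0],[-10,0,-5,0,0,0,0],[-13.5,0,-5,0,0,0,0],[-13.5,0,-5,0,0,0,0],[-13.5,0,-5,0,0,0,0]]'
python3 - <<'E'
from h import *
o=arm.observe();print(o['tcp_pos'],o['orientation'])
snap('side','side7');snap('wrist','wr7');snap('top','top7')
for c in ['side','wrist','top']:
    for t in ['dish','lip']:
        for r in arm.spot_point(t,c)[:3]: print(c,t,np.round(r['xyz']),round(r['p'],2))
E
```

```text
clock: 7.4
tcp_pos: [576.8, -108.1, 118.8]
orientation: [-0.0, 0.645, 0.765, -0.0]
ft_force: [-1.0, 0.6, 0.1]
width: 42.8
[ 576.75958463 -108.14653654  118.82149125] [-3.92588344e-04  6.44559057e-01  7.64554423e-01 -4.15909307e-05]
side dish [ 810. -150.   47.] 0.92
side dish [562. -31.  33.] 0.61
side lip [508. 223.  14.] 0.83
wrist dish [562. -33.  32.] 0.58
top dish [ 809. -150.   42.] 0.88
top dish [560. -32.  39.] 0.73
top dish [831.  78.  39.] 0.64
top lip [508. 223.  13.] 0.72
```

View pics/wr7.png

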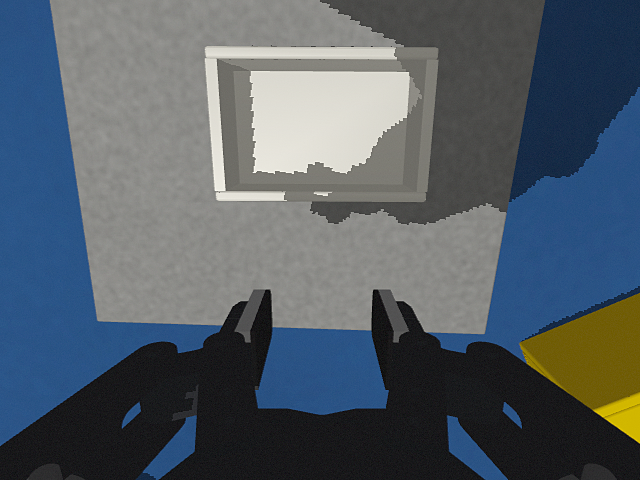

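View pics/top7.png

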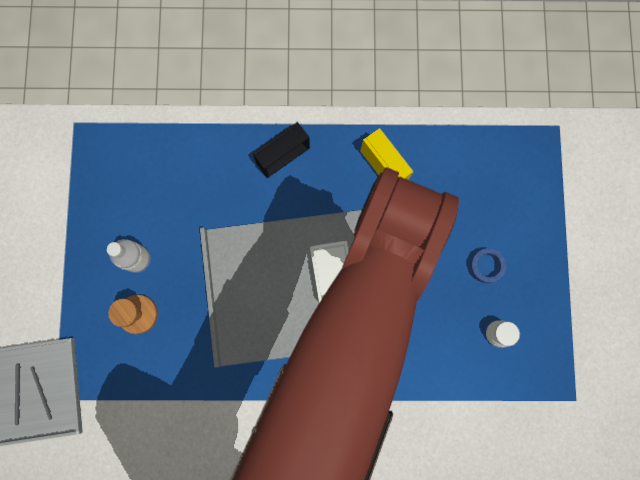

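```bash
python3 -m handwheel '[[0,-0.3,5,0,0,0.035,0],[0,-0.3,9.5,0,0,0.035,0],[0,-0.3,9.5,0,0,0.035,0],[0,-0.3,9.5,0,0,0.035,0]]' && python3 -m handwheel '[[1.2,0,0,0,0,0,0],[2.2,0,0,0,0,0,0],[2.6,0,0,0,0,0,0],[3.2,0,0,0,0,0,0],[4,0,0,0,0,0,0],[4.8,0,0,0,0,0,0],[5.6,0,0,0,0,0,0],[6.4,0,0,0,0,0,0],[7.2,0,0,0,0,0,0],[8,0,0,0,0,0,0]]'
python3 - <<'E'
from h import *
o=arm.observe();print(o['tcp_pos'],o['orientation'])
snap('side','side8');snap('wrist','wr8')
for c in ['side','wrist']:
    for t in ['dish','lip']:
        for r in arm.spot_point(t,c)[:3]: print(c,t,np.round(r['xyz']),round(r['p'],2))
E
```

```text
clock: 8.35
tcp_pos: [575.0, -109.5, 26.2]
orientation: [0.001, 0.658, 0.753, 0.0]
ft_force: [0.9, -0.2, -0.2]
width: 42.5
clock: 9.6
tcp_pos: [563.3, -29.3, 24.3]
orientation: [0.0, 0.658, 0.753, -0.0]
ft_force: [0.8, -3.8, 1.9]
width: 42.7
[563.2509476  -29.32474872  24.29534075] [ 4.48133564e-05  6.57788958e-01  7.53202286e-01 -4.28195194e-05]
side dish [555.  23.  30.] 0.74
side dish [ 807. -148.   44.] 0.57
side lip [511. 227.  13.] 0.79
wrist dish [558.  19.  32.] 0.89
```

View pics/wr8.png

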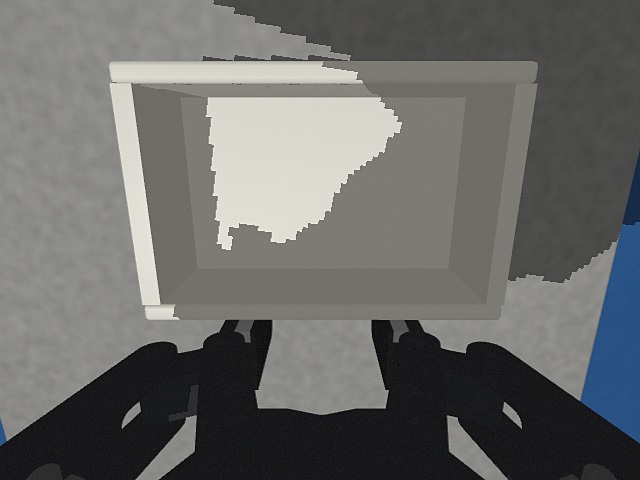

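View pics/side8.png

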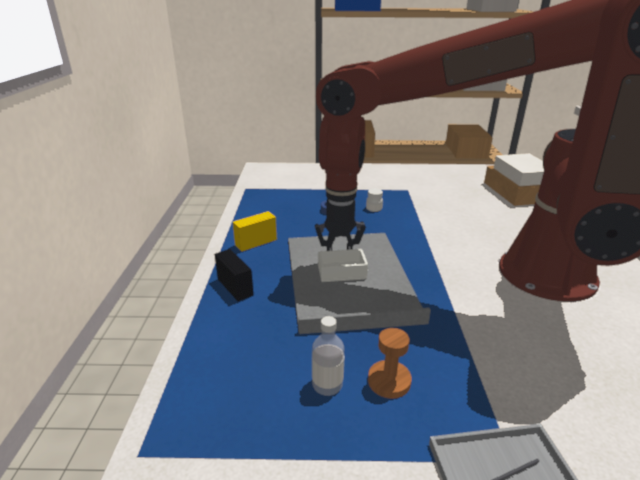

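```bash
python3 -m handwheel '[[0.8,0,0,0,0,0,0],[2,0,0,0,0,0,0],[3.2,0,0,0,0,0,0],[4.4,0,0,0,0,0,0],[5.6,0,0,0,0,0,0],[6.8,0,0,0,0,0,0],[8,0,0,0,0,0,0],[9.2,0,0,0,0,0,0],[10.4,0,0,0,0,0,0],[11.6,0,0,0,0,0,0],[12.6,0,0,0,0,0,0],[13.2,0,0,0,0,0,0]]'
python3 - <<'E'
from h import *
snap('side','side9');snap('wrist','wr9');snap('top','top9')
for c in ['side','wrist','top']:
    for t in ['dish','lip']:
        for r in arm.spot_point(t,c)[:3]: print(c,t,np.round(r['xyz']),round(r['p'],2))
E
```

```text
clock: 11.4
tcp_pos: [545.5, 101.6, 24.3]
orientation: [0.0, 0.658, 0.753, -0.0]
ft_force: [-1.0, -1.0, 0.0]
width: 42.9
side dish [834.  81.  42.] 0.97
side dish [ 808. -148.   43.] 0.85
side dish [539. 153.  32.] 0.63
side lip [511. 226.  12.] 0.68
side lip [541. 113.  60.] 0.57
wrist dish [539. 151.  30.] 0.65
top dish [837.  78.  39.] 0.79
top dish [ 808. -151.   43.] 0.68
```

View pics/wr9.png

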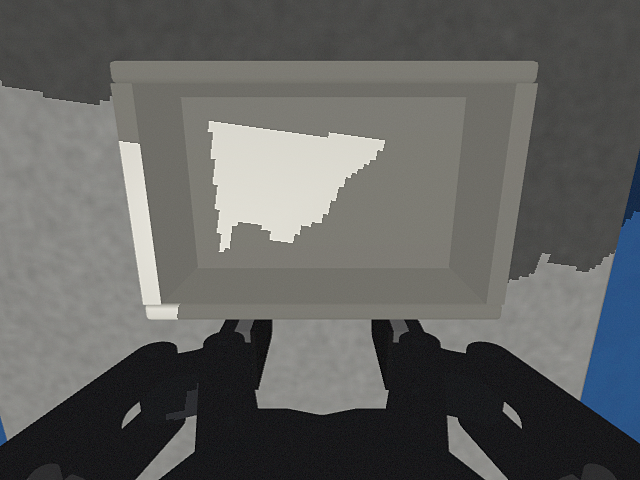

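```bash
python3 -m handwheel '[[0.6,0,0,0,0,0,0],[1.2,0,0,0,0,0,0],[1.8,0,0,0,0,0,0],[2.3,0,0,0,0,0,0],[2.7,0,0,0,0,0,0],[2.9,0,0,0,0,0,0]]'; python3 -m handwheel '[[0.1,0,0,0,0,0,0],[0.2,0,0,0,0,0,0]]'
python3 - <<'E'
from h import *
snap('wrist','wr10')
E
```

```text
clock: 12.6
tcp_pos: [541.6, 129.9, 24.3]
orientation: [0.0, 0.658, 0.753, -0.0]
ft_force: [0.1, -2.9, 0.5]
width: 43.2
clock: 12.85
tcp_pos: [541.5, 131.6, 24.3]
orientation: [0.0, 0.658, 0.753, -0.0]
ft_force: [0.5, -2.4, 0.8]
width: 42.7
```

View pics/wr10.png

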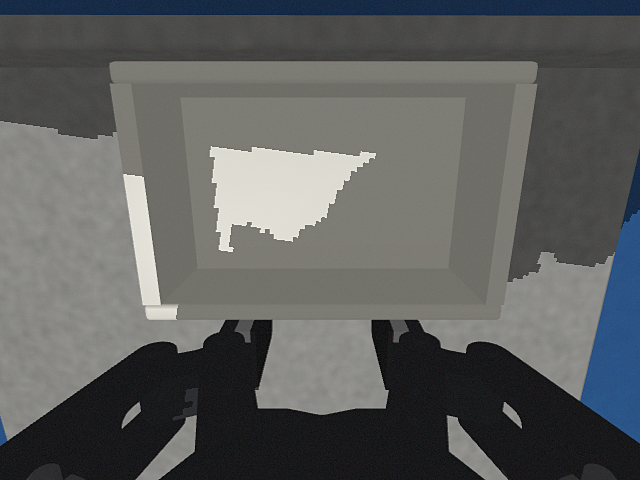

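The lip (rows ~15–68) runs parallel to the dish rim, whose far edge is at row ~62, with a small gap left. I'll keep going in small steps.

```bash
python3 -m handwheel '[[0.1,0,0,0,0,0,0],[0.2,0,0,0,0,0,0],[0.2,0,0,0,0,0,0]]'; python3 -m handwheel '[[0.1,0,0,0,0,0,0],[0.2,0,0,0,0,0,0],[0.2,0,0,0,0,0,0]]'
python3 - <<'E'
from h import *
snap('wrist','wr11')
E
```

```text
clock: 13.28
tcp_pos: [541.1, 133.7, 24.3]
orientation: [0.0, 0.658, 0.753, 0.0]
ft_force: [0.0, -2.0, 1.5]
width: 42.8
clock: 13.65
tcp_pos: [540.9, 135.8, 24.3]
orientation: [-0.0, 0.658, 0.753, 0.0]
ft_force: [0.8, -1.6, 0.9]
width: 42.2
```

View pics/wr11.png

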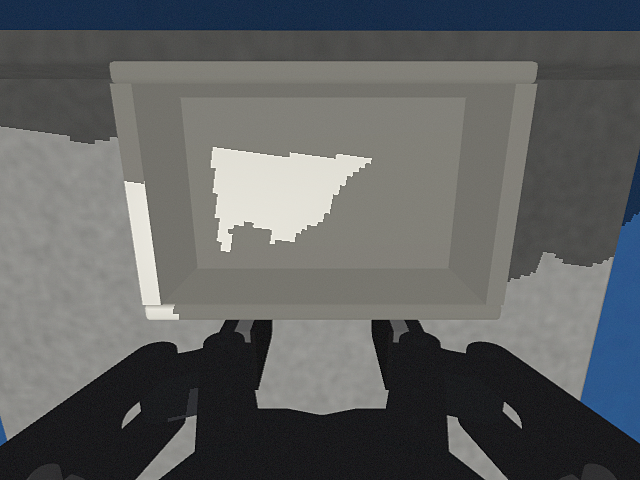

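```bash
for i in 1; do python3 -m handwheel '[[0.1,0,0,0,0,0,0],[0.1,0,0,0,0,0,0],[0.2,0,0,0,0,0,0],[0.2,0,0,0,0,0,0]]'; done; python3 -m handwheel '[[0.1,0,0,0,0,0,0],[0.2,0,0,0,0,0,0],[0.2,0,0,0,0,0,0]]'
```

```text
clock: 14.2
tcp_pos: [540.6, 137.4, 24.3]
orientation: [0.0, 0.658, 0.753, -0.0]
ft_force: [0.3, -4.3, 0.4]
width: 43.0
clock: 14.58
tcp_pos: [540.6, 137.4, 24.4]
orientation: [0.002, 0.658, 0.753, -0.002]
ft_force: [-0.4, -16.1, 2.0]
width: 42.7
```

The TCP has stalled at y 137.4 with 16 N on the wrist, so the dish is seated on the lip. I'll back off and check.

```bash
python3 -m handwheel '[[-0.3,0,0,0,0,0,0],[-1.5,0,0,0,0,0,0],[-5,0,0,0,0,0,0],[-6,0,-5,0,0,0,0],[-6,0,-12,0,0,0,0],[-6,0,-12,0,0,0,0],[-6,0,-12,0,0,0,0]]'
python3 - <<'E'
from h import *
o=arm.observe();print(o['tcp_pos'],o['orientation'])
snap('side','side12');snap('wrist','wr12');snap('top','top12')
for c in ['side','wrist','top']:
    for t in ['dish','lip']:
        for r in arm.spot_point(t,c)[:3]: print(c,t,np.round(r['xyz']),round(r['p'],2))
for c in ['side','top']:
    for t in ['bottle','perch','tape','jar']:
        for r in arm.spot_point(t,c)[:1]: print(c,t,np.round(r['xyz']),round(r['p'],2))
E
```

```text
clock: 15.45
tcp_pos: [548.8, 80.0, 144.5]
orientation: [0.0, 0.658, 0.753, 0.0]
ft_force: [0.2, -0.6, -0.6]
width: 42.8
[548.77485123  79.9852881  144.49470856] [3.42062515e-04 6.57787930e-01 7.53202991e-01 4.19873428e-04]
side dish [533. 189.  31.] 0.85
side dish [ 806. -150.   46.] 0.67
side dish [839.  79.  40.] 0.58
side lip [511. 224.  13.] 0.74
side lip [ 581. -376.   -1.] 0.69
wrist dish [538. 187.  34.] 0.58
top dish [ 807. -149.   42.] 0.84
top dish [835.  76.  37.] 0.61
side bottle [597. 395.   2.] 0.74
side perch [475. 390.   4.] 0.9
side tape [ 582. -376.   -0.] 0.44
side jar [ 436. -394.   -4.] 0.55
top bottle [596. 395.   3.] 0.77
top perch [473. 387.  -1.] 0.87
top tape [ 583. -379.    1.] 0.67
top jar [ 436. -397.   -1.] 0.62
```

View pics/wr12.png

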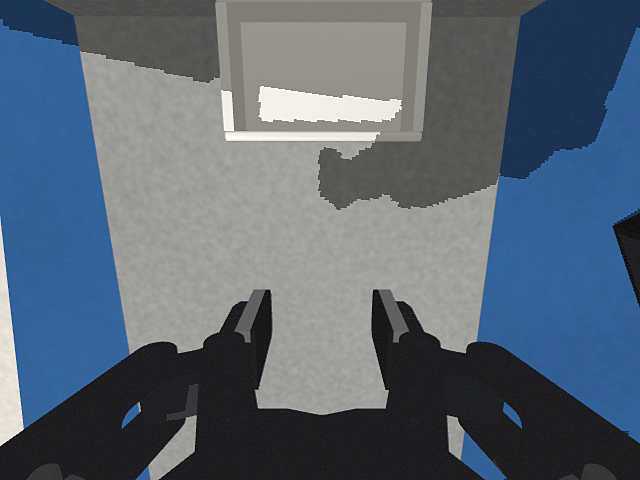

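View pics/side12.png

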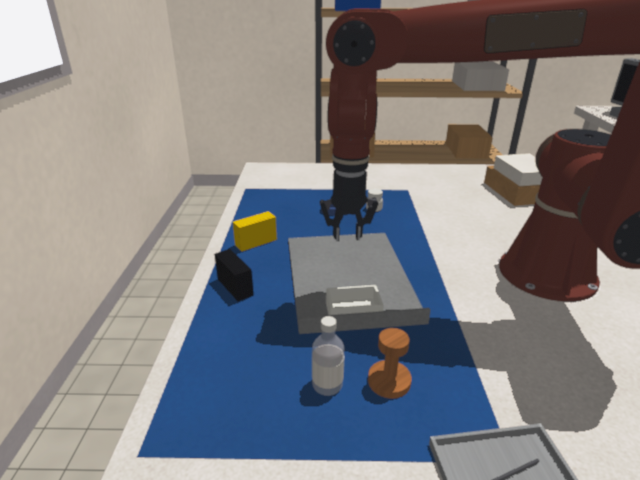

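In the side view the dish sits against the lip with its mouth up (px ~355,300). The bystanders are where they started, and the gripper is clear of everything.

Run:
```python
from h import *
print(arm.sign_off(), arm.observe()['clock'])
```

```text
the job is handed in; nothing more can be done
the job is handed in; nothing more can be done
```

I pushed the white dish's top edge with half-open fingers until it fell onto its foot. I then pushed it about 220 mm along the board with both fingers until it pressed against the lip. The robot stopped moving there at 16 N, after which I backed off, raised the gripper clear, and handed the job in at about 16 s of the 51 s allowed.

**Dish position:** the last look put the dish's middle about 38 mm from the lip's face (about 40 mm would be exactly flush) and about 20–25 mm from the lip's middle along it. It sits mouth up and parallel to the lip by eye.

**Accuracy:** the networks are only good to about 4 mm, and the side and wrist cameras differed by up to 5 mm on the dish. The top camera could not see the dish at the end because the arm covered it. That the dish is flush rests mainly on the stop at 16 N.

**Other things:** the bottle, perch, tape and jar were within 5 mm of their first readings in the two fixed cameras, which is measurement noise. No check failed, and the hand-in gives no verdict.

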